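Fork back the spring bar and take the lifting post off the steamer insert

TASK

Take the two-tined fork out of its green stand and, keeping the fingers off the insert, use it to press the red collar of the steamer insert's spring bar gently outwards, away from the black-headed lifting post, until the post springs up by itself, taking care not to force the bar against its end stop. Then put the fork back in the slot of its stand, lift the freed post out and stand it upright on the floor of the clear dumpling tray, between the ridges. Leave the salt shaker, the vinegar bottle and the rolling pin alone.

Things in the scene. Friction and masses are not known exactly. Their poses are not given: they have to be found in the camera images.
- insert: Round stainless steamer insert, 230 mm across, floor top 6 mm, rim 28 mm high, fixed. Origin: centre of its underside; z up. At its centre a square aluminium socket, 35 mm outside, top 42 mm up, holds the lifting post. A sprung steel bar 8 mm thick lies along +y at x = 0, 30 mm above the table; its inner end sits 7 mm deep in a window of the post and locks it.
- bar_bare (a point): Fixed point on the axis of the bar's bare stretch, at y = 46 mm from the insert's centre, 30 mm up; axes as the insert's. The bar is bare from the socket wall (y = 26 mm) to a red collar, 24 mm across, 4 mm thick. The collar is set differently every time: its inner face is at y = 54 to 66 mm, to be found by touch. Behind it: spring, then an end lug from y = 85 mm, 30 mm wide, 42 mm high.
- bar_stop (a point): Fixed point on the bar's axis at the inner face of the end lug; y outwards. Pushing the collar along +y draws the bar out: about 5 N to start, 0.4 N more per mm, plus up to 4 N friction while the post is locked. The post is free after about 7 mm; the hard end stop comes at 9 mm. Over 20 N between fork and insert damages it. Let go, the bar springs back.
- post_center (a point): Centre of the lifting post, 47 mm tall, z along it. Steel shaft 20 x 20 mm; its top 22 mm is a black grip 22 x 22 mm, middle 12.5 mm above this point; sides parallel to the insert's axes. 90 g. Locked, this point is 44.5 mm up. Freed, a damped spring lifts it 14 mm in about a second (to 58.5 mm): keep the bar drawn back till then. Then it lifts straight out, its foot 7 mm deep in the socket.
- fork_grip (a point): Grip point in the handle of the fork, which stands tines down, z up, x across its width, y its thickness. Tine tips 66 mm below. Tines 27 mm long, 5 mm wide, 4 mm thick, 13 mm slot between (23 mm over all); above them a 4 mm thick blade, 12 mm high; then the wooden handle, 26 (x) x 22 (y) mm, from 28 mm below this point to 32 mm above. 80 g. In its stand this point is 72 mm up.
- stand: Green plastic fork stand, fixed, 60 (x) x 46 (y) mm, 44 mm high, with a slot in its top, 31 mm along x, 12 mm along y, 41 mm deep. Origin: centre of its underside, z up. The fork's tines hang in the slot and its handle rests on the top, fork x along stand x (either way round), its grip point over the stand's centre.
- tray: Clear acrylic dumpling tray, fixed, 160 (x) x 120 (y) mm; floor top 4 mm above the table; edges 12 mm high. Origin: centre of its underside, z up. Two ridges 4 mm wide, 5 mm high run along y at x = -26 and +26 mm and leave three flat channels, the middle one 48 mm wide. With the post standing on the floor its centre is 27.5 mm up.
- salt: White salt shaker with steel twist cap, 42 mm across, 74 mm high, loose, to be left alone. Origin: centre of its underside.
- vinegar: Amber glass vinegar bottle with red cap, 50 mm across, 130 mm high, loose, to be left alone. Origin: centre of its underside.
- pin: Short maple rolling pin, 38 mm thick, 260 mm long along its y, lying loose in a small dark wooden rest; to be left alone. Origin: its centre, 25 mm above the table.
Things that resemble listed ones, but are neither listed nor needed, are in the scene too. Of the things like the part that bears fork_grip, leave any that is pink; of the rest the smaller one is meant.

How it is judged:
By the outcome, as a careful person would: the job done as asked, in the order asked, and still so for the second after the job is handed in, with the robot touching nothing.
It also fails if it takes over 72 s, if anything falls off the work surface, if the arm or the gripper's body presses on something with over 40 N, if the wrist force passes 120 N, or if a joint passes its speed limit or range.

ROBOT

A 6-joint arm with a two-finger parallel gripper is mounted at the origin on the work surface. World frame = base frame: x ahead of the robot, y to its left, z up, the work surface at z = 0. Lengths are in mm, angles in rad, forces in N, time in s.
With the tool pointing down it reaches from about 350 to 1000 mm from the base axis. Payload 7.1 kg.
Tool frame: the origin (TCP) lies at the very end of the fingers, on their centre line; the grasp point (between the pads) lies 19 mm behind it; z points along the fingers, y is the line along which they close (so a half turn about z gives the same grasp; the last joint's range is limited). The gripper opens to 85 mm and grips with 20 to 120 N. Pads are 22 mm wide; open, the fingers measure 114 mm over their backs; the gripper's body (76 mm by 85 mm) begins 54 mm behind the grasp point. The pads swing forward as they close: fully open they stand 13 mm farther back than shut.
Start: joints at [1.145, 0.423, 1.63, -0, 1.089, -0.019], TCP at [247.263, 573.991, 231.319] pointing down, gripper open.
Joint ranges: [-3, 3], [-0.9, 2.11], [0.09, 2.58], [-1.31, 4.45], [0.11, 2.69], [-2.54, 2.54]. Speed limits (rad/s): [2.39, 2.39, 3.01, 3.14, 3.14, 3.14].

INTERFACE

Orientations are given as a 3x3 rotation matrix whose columns are the frame's x, y, z axes.
In Python, from plant import readout, eyes, ctrl gives the robot as it stands. The module is installed in compiled form; this text tells all that it offers.
- The arm moves only by the tool servo_tool, never from a script. Its argument "commands" is a list of rows, each a list of 7 numbers: the turn, a rotation vector about the world's x, y, z as a fraction of full scale, then the shift along the world's x, y, z as a fraction of full scale, then the opening, from 0 (shut) to 1 (fully open). A call has 1 to 20 rows; each row shifts and turns the commanded pose from where the row before left it; what a row does not reach is not made up. Full scale, the value 1, is 0.5 m for a shift and 45 degrees for a turn. A row lasts 1/10 s, in which the tool goes at most 50 mm and 8.59 degrees, less where a joint would pass 70% of its speed; a pose out of reach is approached as far as the arm can. A call with a number of a shift or a turn outside -1 to 1 is refused whole. A call with a gripper value outside its range is refused whole. The fingers move at their own pace and stop on an object; "squeeze" is the grip in N (left out, the last holds). Time passes only in rows, so rows that do not move let the fingers close. It gives the time, the measured TCP pose, the force, the opening and the grip force at its end, in the units of the state.
- readout.observe(): the state, without advancing time (a new reading comes with each control period).
- eyes.camera(name): name is "scene" or "side" or "wrist"; returns the picture (400x640x3 uint8, blue, green, red); there is no depth.
- eyes.calibration(name): a dict with "fovy" (degrees; the focal length in pixels is half the picture's height over the tangent of half this angle, whatever the lens; pixels are square), "cx", "cy" (the principal point, pixels), "R" (3x3) and "t" (3): a world point X has camera coordinates R X + t. Camera axes: x right, y down, z forward; pixel columns grow to the right and rows downward; lengths in mm; the calibration is good to about 2 mm. A picture is of the moment at which its call begins: read the wrist's pose just before it. calibration takes no time and is no camera call; for the wrist camera it gives the pose at the moment of the call.
- ctrl.job_done(): hands the job in; it is judged then, once.
The state is a dict: "time_s": time; "q": joint angles; "dq": joint speeds; "joint_torque": joint torques, N m; "tool_pos": TCP position; "orientation": TCP orientation; "contact_force": force on the tool from outside, world axes, zero at the start; "moment": the same for the moment, N m; "opening": opening from 0.0 (shut) to 1.0 (fully open); "grasp_force": force on a finger pad.
Only numpy, scipy, OpenCV 4.12 (cv2) and the standard library are available. Lean on these libraries where they do the work, as an engineer would, in place of code of your own. Each camera call takes 0.05 s, during which the arm holds its last target. There are 200 camera calls.

## Working session

There is one attempt and no reset: what is moved stays moved. The work goes in short steps, Python scripts to look and compute and a tool call to move; the robot and the scene stay as the last step left them, time stands still between calls to the robot, and variables do not carry over. Pictures are saved under pics/ and viewed, at most 10 in all, crops included, and the job is handed in when it is done.

Besides the shell and the picture viewer there is one more tool, called after "Emit:" as name([rows], argument=value, ...), one row to a line, values as JSON. servo_tool: Moves the arm, as the interface text tells. Shift numbers are shares of 0.5 m and turn numbers shares of 45 degrees, none past 1 either way. Its arguments: {"type":"object","properties":{"commands":{"type":"array","items":{"type":"array","items":{"type":"number"}}},"squeeze":{"type":"number"}},"required":["commands"]}

```bash
mkdir -p pics; ls; cat > h.py <<'E'
import numpy as np, cv2
from plant import readout, eyes, ctrl
def snap(n,f):
    c=eyes.calibration(n); im=eyes.camera(n); cv2.imwrite('pics/%s.png'%f,im)
    np.savez('pics/%s.npz'%f,R=c['R'],t=c['t'],f=200/np.tan(np.radians(c['fovy'])/2),c=[c['cx'],c['cy']]); return im
def ray(f,uv):
    d=np.load('pics/%s.npz'%f); R=d['R']; o=-R.T@d['t']
    v=R.T@np.r_[(np.array(uv)-d['c'])/d['f'],1]; return o,v
def plane(f,uv,z):
    o,v=ray(f,uv); return o+v*(z-o[2])/v[2]
def proj(f,X):
    d=np.load('pics/%s.npz'%f); p=d['R']@np.array(X,float)+d['t']; return d['f']*p[:2]/p[2]+d['c']
E
python3 - <<'E'
from h import *
a=[snap(n,n+'0') for n in('scene','side','wrist')]
for n in('scene','side','wrist'):
    d=np.load('pics/%s0.npz'%n); print(n,d['f'],d['c'],-d['R'].T@d['t'],d['R'].round(2).tolist())
s=readout.observe(); print(s['time_s'],s['orientation'],s['contact_force'],s['opening'])
E
```

```text
pics
scene 514.4436263005027 [321.80644789 200.98914085] [1444.62452932  173.10744289 1310.34312306] [[-0.23, 0.97, -0.02], [0.79, 0.18, -0.58], [-0.57, -0.15, -0.81]]
side 391.6441707828463 [320.39503638 203.41660909] [ 515.90467459 -730.8614907   881.04394466] [[0.99, -0.13, 0.0], [-0.1, -0.75, -0.65], [0.09, 0.65, -0.76]]
wrist 305.0509454992939 [319.64447868 197.04509241] [185.39205174 601.22796249 372.45082279] [[0.4, 0.92, -0.0], [0.88, -0.38, 0.27], [0.25, -0.11, -0.96]]
0.15 [[-9.18406371e-01  3.95638080e-01 -4.97937307e-04]
 [ 3.95638392e-01  9.18405726e-01 -1.08855441e-03]
 [ 2.66348970e-05 -1.19673842e-03 -9.99999284e-01]] [-0.47511724 -0.90175326 -0.0252816 ] 1.0004298297191785
```

View pics/scene0.png

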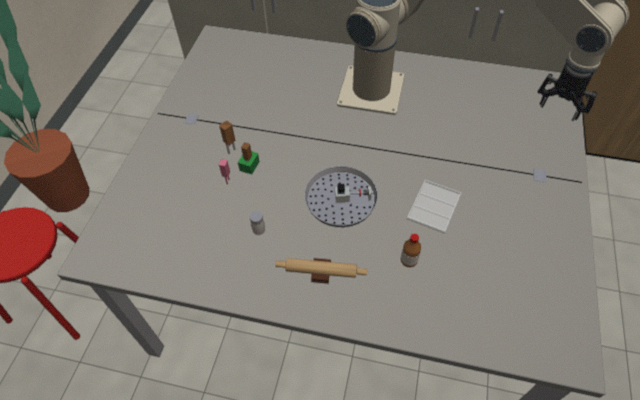

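View pics/side0.png

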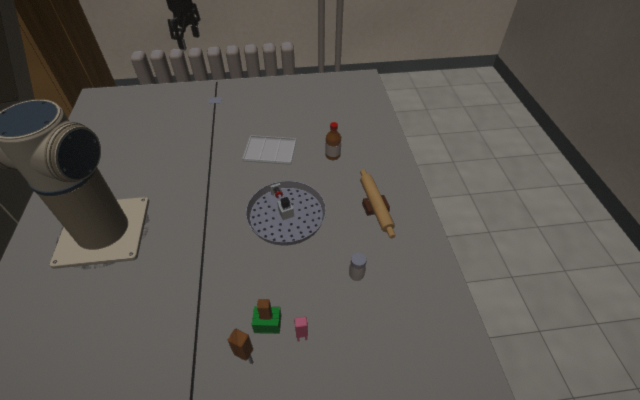

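The scene view shows three forks: a brown one in the green stand (248,155), a larger brown one (228,135) and a pink one (225,172). The insert is at (341,195), the tray at (435,205), the vinegar at (411,250), the salt at (257,222) and the pin at (321,268). The fork in the green stand is the smaller of the non-pink ones. The crop below should confirm that.

```bash
python3 - <<'E'
from h import *
sc=cv2.imread('pics/scene0.png'); sd=cv2.imread('pics/side0.png')
r=lambda im,x,y,w,h,k:cv2.resize(im[y:y+h,x:x+w],None,fx=k,fy=k,interpolation=cv2.INTER_CUBIC)
A=np.hstack([r(sc,205,115,80,60,5),r(sd,220,290,100,75,4)]); B=np.hstack([r(sc,300,160,80,60,5),r(sd,240,175,100,75,4)])
cv2.imwrite('pics/crop1.png',np.vstack([A,B]))
def blob(im,lo,hi,n,amin=4):
    m=cv2.inRange(cv2.cvtColor(im,cv2.COLOR_BGR2HSV),lo,hi); k,_,st,c=cv2.connectedComponentsWithStats(m)
    print(n,[(st[i].tolist(),c[i].round(1).tolist()) for i in range(1,k) if st[i,4]>=amin])
for n,im in(('scene',sc),('side',sd)):
    blob(im,(50,120,40),(75,255,255),n+' green',20)
    blob(im,(5,120,40),(18,255,200),n+' brown',30)
    blob(im,(165,70,80),(180,255,255),n+' red',4)
for n,uv in(('scene',(341,195)),('side',(286,212))): print(n,plane(n+'0',uv,15))
for n,c in(('scene',[(428,182),(460,190),(444,229),(408,213)]),('side',[(250,137),(296,138),(294,162),(244,160)])): print(n,[plane(n+'0',x,12).round(0)[:2].tolist() for x in c])
E
```

```text
scene green [([239, 152, 20, 21, 236], [248.8, 163.1])]
scene brown [([220, 122, 15, 23, 207], [227.1, 132.3]), ([4, 129, 85, 82, 4271], [49.5, 170.0]), ([21, 132, 17, 19, 119], [30.5, 139.9]), ([242, 143, 9, 17, 106], [246.4, 150.7]), ([404, 240, 17, 17, 208], [411.8, 248.1]), ([312, 274, 16, 9, 102], [319.7, 277.5])]
scene red [([219, 159, 11, 23, 145], [224.3, 168.1]), ([27, 281, 2, 3, 4], [27.8, 282.0]), ([31, 286, 4, 5, 8], [32.6, 287.9]), ([35, 292, 4, 3, 5], [36.8, 292.6]), ([39, 298, 3, 2, 4], [39.8, 298.8]), ([44, 299, 3, 3, 4], [45.0, 300.0])]
side green [([252, 307, 28, 26, 510], [266.3, 321.3])]
side brown [([49, 0, 45, 87, 254], [74.4, 49.7]), ([16, 9, 58, 108, 1731], [42.0, 72.1]), ([326, 130, 15, 16, 175], [332.9, 137.7]), ([361, 171, 33, 66, 660], [376.4, 203.8]), ([257, 300, 14, 19, 202], [263.6, 308.7]), ([228, 329, 24, 30, 425], [239.3, 343.3])]
side red [([294, 316, 13, 25, 241], [300.7, 326.9])]
scene [505.05320278  -5.72982403  15.        ]
side [513.10333671  -8.18468206  15.        ]
scene [[393.0, 253.0], [403.0, 355.0], [560.0, 319.0], [526.0, 207.0]]
side [[414.0, 344.0], [571.0, 319.0], [554.0, 200.0], [394.0, 230.0]]
```

View pics/crop1.png

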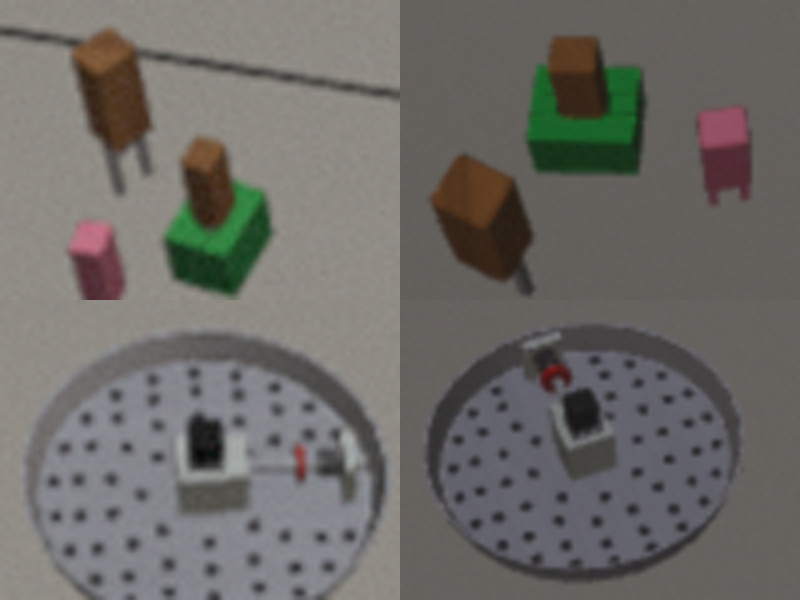

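The crop confirms it: the brown fork in the green stand is smaller than the free-standing brown one. The spring bar points to about world +y. Next I compute the stand and insert poses roughly.

```bash
python3 - <<'E'
from h import *
s=lambda x,y:(220+(x-400)/4,290+y/4); c=lambda x,y:(205+x/5,115+y/5)
si=lambda x,y:(240+(x-400)/4,175+(y-300)/4); ci=lambda x,y:(300+x/5,160+(y-300)/5)
for p in[(537,68),(642,68),(640,130),(530,130)]: print('stand side',plane('side0',s(*p),44).round(0))
for p in[(167,235),(238,252),(270,192)]: print('stand scene',plane('scene0',c(*p),44).round(0))
print('fork top',plane('side0',s(575,44),104),plane('scene0',c(206,150),104))
print('post top',plane('side0',si(580,398),68),plane('scene0',ci(205,425),68))
print('collar',plane('side0',si(556,376),30),plane('scene0',ci(300,462),30))
print('lug',plane('side0',si(542,342),42),plane('scene0',ci(348,440),42))
E
```

```text
stand side [ 420. -306.   44.]
stand side [ 480. -314.   44.]
stand side [ 477. -351.   44.]
stand side [ 416. -343.   44.]
stand scene [ 468. -351.   44.]
stand scene [ 472. -302.   44.]
stand scene [ 419. -297.   44.]
fork top [ 447.89967332 -325.24229614  104.        ] [ 442.59585716 -324.78162807  104.        ]
post top [513.75529751  -7.21782142  68.        ] [506.4932061   -6.20017594  68.        ]
collar [497.71465907  50.31500685  30.        ] [493.42847506  51.76803758  30.        ]
lug [489.77887249  74.4449145   42.        ] [479.28493757  78.69421295  42.        ]
```

Emit:
servo_tool([
  [0, 0, 0.06, 0.036, -0.083, -0.004, 1],
  [0, 0, 0.06, 0.036, -0.083, -0.004, 1],
  [0, 0, 0.06, 0.036, -0.083, -0.004, 1],
  [0, 0, 0.06, 0.036, -0.083, -0.004, 1],
  [0, 0, 0.06, 0.036, -0.083, -0.004, 1],
  [0, 0, 0.06, 0.036, -0.083, -0.004, 1],
  [0, 0, 0.06, 0.036, -0.083, -0.004, 1],
  [0, 0, 0.06, 0.036, -0.083, -0.004, 1],
  [0, 0, 0.06, 0.036, -0.083, -0.004, 1],
  [0, 0, 0.06, 0.036, -0.083, -0.004, 1],
  [0, 0, 0.06, 0.036, -0.083, -0.004, 1],
  [0, 0, 0.06, 0.036, -0.083, -0.004, 1],
  [0, 0, 0.06, 0.036, -0.083, -0.004, 1],
  [0, 0, 0.05, 0.036, -0.083, -0.004, 1],
  [0, 0, 0, 0, 0, 0, 1],
  [0, 0, 0, 0, 0, 0, 1],
  [0, 0, 0, 0, 0, 0, 1],
])

```text
time_s: 1.85
tool_pos: [498.6, -6.4, 203.1]
orientation: [[-0.97, -0.243, -0.001], [-0.243, 0.97, 0.0], [0.001, 0.0, -1.0]]
contact_force: [-0.7, 1.0, -0.3]
opening: 1.0
grasp_force: 0.0
```

```bash
python3 - <<'E'
from h import *
snap('wrist','w1'); s=readout.observe(); print(s['q'],s['tool_pos'],s['contact_force'])
im=cv2.imread('pics/w1.png'); p=proj('w1',[510,-7,20]).astype(int); print(p)
E
```

```text
[-3.61533284e-02  2.77231731e-01  1.92792406e+00  2.45949007e-04
  9.37109148e-01 -1.85312739e+00] [498.65346222  -6.0683632  203.19494892] [ 0.30786247  0.49553715 -0.52742648]
[316 184]
```

View pics/w1.png

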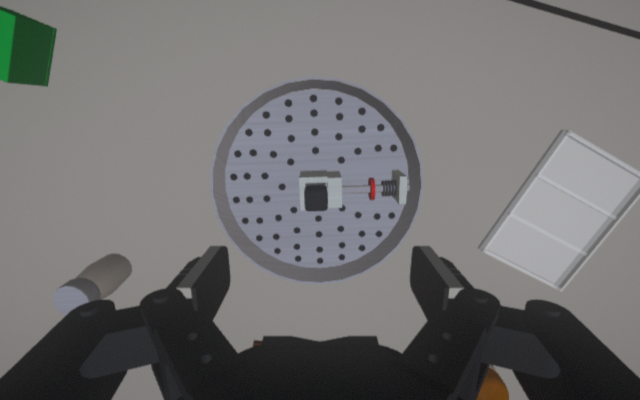

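```bash
python3 - <<'E'
from h import *
im=cv2.imread('pics/w1.png')
cv2.imwrite('pics/crop2.png',cv2.resize(im[155:220,285:420],None,fx=5.9,fy=5.9,interpolation=cv2.INTER_CUBIC))
hsv=cv2.cvtColor(im,cv2.COLOR_BGR2HSV)
m=(cv2.inRange(hsv,(0,120,60),(10,255,255))|cv2.inRange(hsv,(170,120,60),(180,255,255))); m[:,:350]=0;m[:,400:]=0;m[230:]=0
ys,xs=np.nonzero(m); print('collar px',xs.mean(),ys.mean(),len(xs)); print(plane('w1',(xs.mean(),ys.mean()),30))
m=((cv2.cvtColor(im,cv2.COLOR_BGR2GRAY)<28).astype(np.uint8)); k,_,st,c=cv2.connectedComponentsWithStats(m[:240])
print([(st[i].tolist(),c[i].round(1).tolist()) for i in range(1,k) if st[i,4]>60])
pts=np.array([plane('w1',p,28)[:2] for p in[(212,181),(421,181),(317,79),(317,283)]]); print(pts.round(1).tolist(), pts.mean(0))
E
```

```text
collar px 372.2439024390244 188.3170731707317 82
[497.19545321  50.57881562  30.        ]
[]
[[531.1, -116.7], [477.4, 99.1], [405.4, -32.7], [623.2, 21.1]] [509.26442742  -7.30616097]
```

View pics/crop2.png

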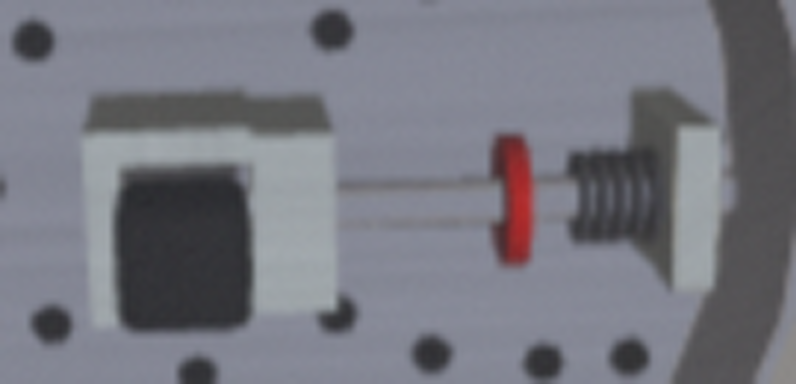

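```bash
python3 - <<'E'
from h import *
c=lambda x,y:(285+x/5.9,155+y/5.9)
P=lambda n,x,y,z:print(n,plane('w1',c(x,y),z).round(1))
for p in[(85,135),(333,133),(338,312),(92,325)]: P('sock',*p,42)
P('post',184,254,68)
for p in[(677,125),(718,125),(716,290),(675,290)]: P('lug',*p,42)
P('bar',345,205,34);P('bar',485,203,34);P('collar top',518,135,42);
# tray corners, stand pixels
for u in[(567,130),(650,176),(561,288),(481,248)]: print('tray',plane('w1',u,12).round(1))
E
```

```text
sock [502.2 -27.1  42. ]
sock [491.5  14.2  42. ]
sock [522.5  23.5  42. ]
sock [535.4 -18.2  42. ]
post [511.4  -7.   68. ]
lug [475.9  71.2  42. ]
lug [474.2  78.   42. ]
lug [502.5  87.1  42. ]
lug [504.2  80.   42. ]
bar [505.2  20.7  34. ]
bar [498.8  44.8  34. ]
collar top [484.2  45.2  42. ]
tray [388.9 238.3  12. ]
tray [412.5 350.9  12. ]
tray [566.5 318.6  12. ]
tray [539.8 201.6  12. ]
```

Emit:
servo_tool([
  [0, 0, -0.06, -0.013, -0.08, 0, 1],
  [0, 0, -0.06, -0.013, -0.08, 0, 1],
  [0, 0, -0.06, -0.013, -0.08, 0, 1],
  [0, 0, -0.06, -0.013, -0.08, 0, 1],
  [0, 0, -0.06, -0.013, -0.08, 0, 1],
  [0, 0, -0.06, -0.013, -0.08, 0, 1],
  [0, 0, -0.06, -0.013, -0.08, 0, 1],
  [0, 0, -0.06, -0.013, -0.08, 0, 1],
  [0, 0, 0, 0, 0, 0, 1],
  [0, 0, 0, 0, 0, 0, 1],
  [0, 0, 0, 0, 0, 0, 1],
])

```text
time_s: 3.0
tool_pos: [447.4, -325.3, 203.2]
orientation: [[-0.992, 0.13, -0.001], [0.13, 0.992, 0.001], [0.001, 0.001, -1.0]]
contact_force: [0.3, 0.8, -0.4]
opening: 1.001
grasp_force: 0.0
```

```bash
python3 - <<'E'
from h import *
im=snap('wrist','w2'); s=readout.observe(); print(s['q'].round(2) if hasattr(s['q'],'round') else s['q'],s['tool_pos'],s['orientation'])
u=proj('w2',[447,-326,70]).astype(int); print(u); x,y=max(u[0]-67,0),max(u[1]-50,0); print(x,y)
cv2.imwrite('pics/crop3.png',cv2.resize(im[y:y+100,x:x+133],None,fx=6,fy=6,interpolation=cv2.INTER_CUBIC))
E
```

```text
[-0.65  0.35  1.81  0.    0.98 -2.09] [ 447.53826575 -325.23956651  203.24132758] [[-9.91616844e-01  1.29212383e-01 -4.42146220e-04]
 [ 1.29212125e-01  9.91616812e-01  5.70053123e-04]
 [ 5.12097548e-04  5.08143626e-04 -9.99999740e-01]]
[318 185]
251 135
```

View pics/crop3.png

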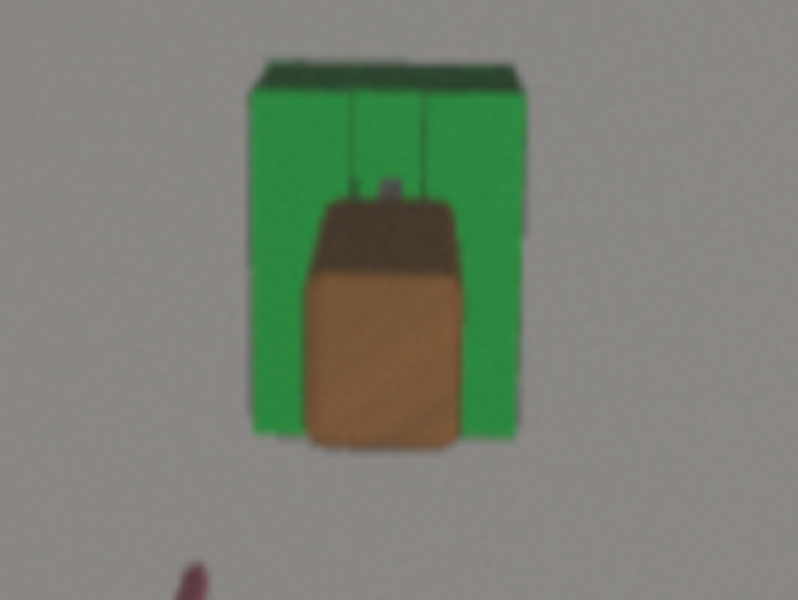

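```bash
python3 - <<'E'
from h import *
c=lambda x,y:(251+x/6,135+y/6)
Q=np.array([plane('w2',c(*p),44) for p in[(250,92),(525,92),(517,438),(255,432)]]); print(Q.round(1),Q.mean(0))
print(plane('w2',c(384,360),104)); print(proj('w2',[447.5,-325.2,104]))
E
```

```text
[[ 414.7 -347.3   44. ]
 [ 420.6 -302.6   44. ]
 [ 479.5 -310.7   44. ]
 [ 472.6 -355.4   44. ]] [ 446.82875361 -329.01197652   44.        ]
[ 446.34127035 -328.58856808  104.        ]
[319.28239272 195.82936406]
```

Emit:
servo_tool([
  [0, 0, -0.009, -0.002, -0.007, -0.05, 0.8],
  [0, 0, 0, 0, 0, -0.06, 0.8],
  [0, 0, 0, 0, 0, -0.06, 0.8],
  [0, 0, 0, 0, 0, -0.06, 0.8],
  [0, 0, 0, 0, 0, -0.04, 0.8],
  [0, 0, 0, 0, 0, -0.018, 0.8],
  [0, 0, 0, 0, 0, 0, 0],
  [0, 0, 0, 0, 0, 0, 0],
  [0, 0, 0, 0, 0, 0, 0],
  [0, 0, 0, 0, 0, 0, 0],
  [0, 0, 0, 0, 0, 0, 0],
  [0, 0, 0, 0, 0, 0, 0],
  [0, 0, 0, 0, 0, 0, 0],
  [0, 0, 0, 0, 0, 0, 0],
  [0, 0, 0, 0, 0, 0, 0],
], squeeze=80)

```text
time_s: 4.55
tool_pos: [447.2, -331.0, 60.7]
orientation: [[-0.99, 0.139, 0.002], [0.139, 0.99, -0.001], [-0.002, -0.001, -1.0]]
contact_force: [0.8, 2.3, 6.3]
opening: 0.249
grasp_force: 78.2
```

Emit:
servo_tool([
  [0, 0, 0, 0, 0, 0.02, 0],
  [0, 0, 0, 0, 0, 0.05, 0],
  [0, 0, 0, 0, 0, 0.05, 0],
  [0, 0, 0, 0, 0, 0.05, 0],
  [0, 0, 0, 0, 0, 0, 0],
  [0, 0, 0, 0, 0, 0, 0],
])

```text
time_s: 5.15
tool_pos: [446.3, -330.7, 145.1]
orientation: [[-0.99, 0.139, 0.001], [0.139, 0.99, -0.001], [-0.001, -0.001, -1.0]]
contact_force: [-0.4, -0.0, -1.1]
opening: 0.247
grasp_force: 78.2
```

```bash
python3 - <<'E'
from h import *
for i in range(2): s=readout.observe(); print(s['tool_pos'],s['contact_force'],s['moment'],s['orientation'][1])
E
```

```text
[ 446.34021367 -330.68976212  145.05216802] [-0.35464108 -0.04500019 -1.10412434] [-0.00487358 -0.05195783  0.00181311] [ 1.38624902e-01  9.90344478e-01 -9.75086745e-04]
[ 446.34021367 -330.68976212  145.05216802] [-0.35464108 -0.04500019 -1.10412434] [-0.00487358 -0.05195783  0.00181311] [ 1.38624902e-01  9.90344478e-01 -9.75086745e-04]
```

Emit:
servo_tool([
  [0, 0, 0.055, 0.012, 0.042, 0, 0],
  [0, 0, 0.055, 0.012, 0.082, 0, 0],
  [0, 0, 0.055, 0.012, 0.082, 0, 0],
  [0, 0, 0.055, 0.012, 0.082, 0, 0],
  [0, 0, 0.055, 0.012, 0.082, 0, 0],
  [0, 0, 0.055, 0.012, 0.082, 0, 0],
  [0, 0, 0.055, 0.012, 0.082, 0, 0],
  [0, 0, 0.055, 0.012, 0.082, 0, 0],
  [0, 0, 0.055, 0.012, 0.08, 0, 0],
  [0, 0, 0, 0, 0.04, 0, 0],
  [0, 0, 0, 0, 0, -0.02, 0],
  [0, 0, 0, 0, 0, 0, 0],
  [0, 0, 0, 0, 0, 0, 0],
])

```text
time_s: 6.45
tool_pos: [499.3, 36.6, 133.3]
orientation: [[-0.969, -0.246, -0.002], [-0.246, 0.969, -0.0], [0.002, 0.0, -1.0]]
contact_force: [-0.1, -0.3, -0.7]
opening: 0.246
grasp_force: 78.3
```

```bash
python3 - <<'E'
from h import *
a=snap('wrist','w3');b=snap('side','s3');c=snap('scene','c3')
s=readout.observe(); print(s['tool_pos'],s['contact_force'],s['orientation'][1])
print(proj('w3',[500,37.5,90]),proj('s3',[500,37.5,60]),proj('c3',[500,37.5,60]))
r=lambda im,x,y,w,h,k:cv2.resize(im[y:y+h,x:x+w],None,fx=k,fy=k,interpolation=cv2.INTER_CUBIC)
u=proj('s3',[500,37.5,60]).astype(int);v=proj('c3',[500,37.5,60]).astype(int)
top=np.hstack([r(b,u[0]-40,u[1]-40,80,60,5),r(c,v[0]-40,v[1]-40,80,60,5)])
print(u-40,v-40)
cv2.imwrite('pics/m3.png',np.vstack([top,r(a,220,120,200,75,4)]))
E
```

```text
[500.21378771  36.5115296  134.23773096] [-0.0045769  -0.18952841 -0.76106881] [-2.45689900e-01  9.69348475e-01 -8.87429331e-05]
[321.35063879 220.46138003] [279.26559947 190.15666442] [355.43062772 187.39636385]
[239 150] [315 147]
```

View pics/m3.png

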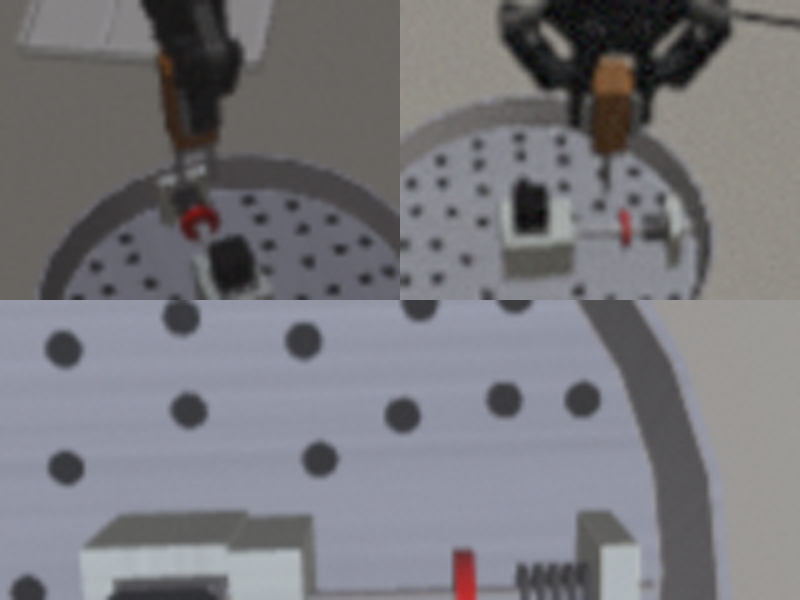

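```bash
python3 - <<'E'
from h import *
a=cv2.imread('pics/w3.png')
cv2.imwrite('pics/m4.png',cv2.resize(a[150:300,230:430],None,fx=4,fy=4,interpolation=cv2.INTER_CUBIC))
E
```

```text
(no output)
```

View pics/m4.png

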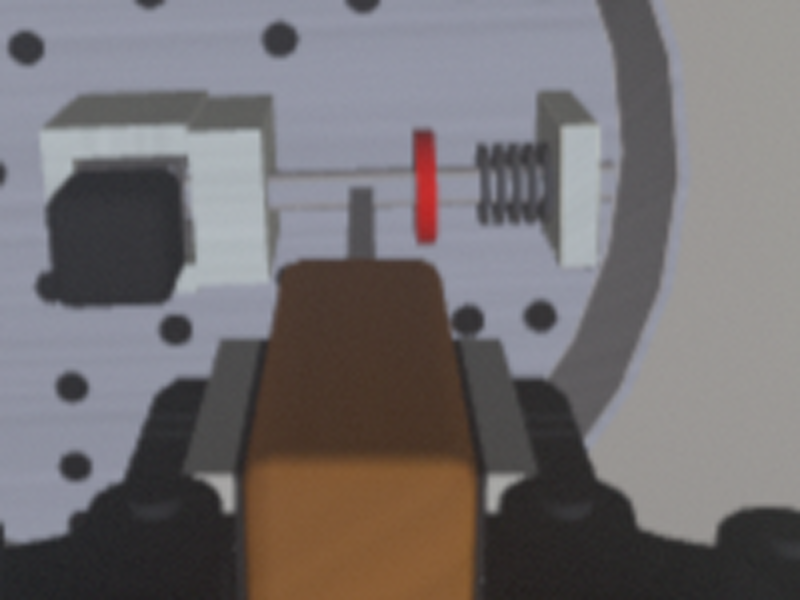

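```bash
python3 - <<'E'
from h import *
c=lambda x,y:(230+x/4,150+y/4)
T=np.array([500.2,36.5]); a=np.radians(14.3); ex=np.array([np.cos(a),np.sin(a)]); ey=np.array([-np.sin(a),np.cos(a)])
def P(n,x,y,z):
    d=plane('w3',c(x,y),z)[:2]-T; print(n,(d@ex).round(1),(d@ey).round(1))
P('tine tip outer(-11.5,0)',361,188,79.5); P('handle low edge(-13,0)',360,262,117.5)
P('bar top lo',280,190,30);P('bar top hi',400,187,30);P('collar c',425,186,30);P('lug',580,196,42);P('post top',115,235,68);P('sock',231,207,42)
P('handle L',278,265,117.5);P('handle R',438,262,117.5)
for p in[(350,188),(371,188)]: P('tip',*p,79.5)
E
```

```text
tine tip outer(-11.5,0) -12.7 0.3
handle low edge(-13,0) -12.9 0.1
bar top lo 1.7 -16.5
bar top hi 1.0 8.6
collar c 0.8 13.8
lug -0.4 44.0
post top -0.8 -43.5
sock 1.8 -25.5
handle L -12.5 -11.1
handle R -12.9 10.8
tip -12.7 -1.5
tip -12.7 2.0
```

Emit:
servo_tool([
  [0, 0, 0, 0.002, 0.0005, -0.03, 0],
  [0, 0, 0, 0, 0, -0.03, 0],
  [0, 0, 0, 0, 0, -0.018, 0],
  [0, 0, 0, 0, 0, -0.008, 0],
  [0, 0, 0, 0, 0, -0.006, 0],
  [0, 0, 0, 0, 0, -0.004, 0],
  [0, 0, 0, 0, 0, 0, 0],
])

```text
time_s: 7.3
tool_pos: [501.4, 37.7, 86.5]
orientation: [[-0.969, -0.247, 0.0], [-0.247, 0.969, 0.0], [-0.0, -0.0, -1.0]]
contact_force: [0.5, 0.0, -1.6]
opening: 0.245
grasp_force: 78.3
```

Emit:
servo_tool([
  [0, 0, 0, 0, 0, -0.008, 0],
  [0, 0, 0, 0, 0, -0.01, 0],
  [0, 0, 0, 0, 0, -0.01, 0],
  [0, 0, 0, 0, 0, -0.006, 0],
  [0, 0, 0, 0, 0, 0, 0],
  [0, 0, 0, 0, 0, 0, 0],
])

```text
time_s: 7.9
tool_pos: [501.2, 37.7, 69.2]
orientation: [[-0.969, -0.247, -0.0], [-0.247, 0.969, -0.0], [0.0, 0.0, -1.0]]
contact_force: [-0.6, -0.3, -0.7]
opening: 0.25
grasp_force: 78.3
```

```bash
python3 - <<'E'
from h import *
snap('wrist','w5'); s=readout.observe(); print(s['tool_pos'],s['contact_force'],s['moment'])
e=[-np.sin(np.radians(14.5)),np.cos(np.radians(14.5))]; print(np.dot(s['tool_pos'][:2],e),np.dot(s['contact_force'][:2],e))
E
```

```text
[501.34313365  37.75172311  69.34492673] [-0.54205867  0.80919453 -0.40195412] [ 0.03086876 -0.00078798  0.00049555]
-88.97705418560601 0.9191404255221585
```

Emit:
servo_tool([
  [0, 0, 0, -0.0005, 0.00194, 0, 0],
  [0, 0, 0, -0.0005, 0.00194, 0, 0],
  [0, 0, 0, -0.0005, 0.00194, 0, 0],
  [0, 0, 0, -0.0005, 0.00194, 0, 0],
  [0, 0, 0, -0.0005, 0.00194, 0, 0],
  [0, 0, 0, -0.0005, 0.00194, 0, 0],
  [0, 0, 0, 0, 0, 0, 0],
  [0, 0, 0, 0, 0, 0, 0],
])

```text
time_s: 8.75
tool_pos: [499.8, 43.6, 69.3]
orientation: [[-0.969, -0.247, 0.0], [-0.247, 0.969, -0.0], [-0.0, -0.0, -1.0]]
contact_force: [0.7, -1.5, -1.1]
opening: 0.25
grasp_force: 78.3
```

Emit:
servo_tool([
  [0, 0, 0, -0.0005, 0.00194, 0, 0],
  [0, 0, 0, -0.0005, 0.00194, 0, 0],
  [0, 0, 0, 0, 0, 0, 0],
])

```text
time_s: 9.05
tool_pos: [499.2, 45.6, 69.3]
orientation: [[-0.969, -0.247, -0.0], [-0.247, 0.969, 0.0], [0.0, 0.0, -1.0]]
contact_force: [-0.2, -0.6, -0.8]
opening: 0.246
grasp_force: 78.3
```

Emit:
servo_tool([
  [0, 0, 0, -0.0005, 0.00194, 0, 0],
  [0, 0, 0, 0, 0, 0, 0],
])

```text
time_s: 9.25
tool_pos: [499.2, 46.1, 69.4]
orientation: [[-0.969, -0.248, 0.0], [-0.248, 0.969, -0.001], [-0.0, -0.001, -1.0]]
contact_force: [1.4, -3.8, -0.7]
opening: 0.249
grasp_force: 78.3
```

Emit:
servo_tool([
  [0, 0, 0, -0.0005, 0.00194, 0, 0],
  [0, 0, 0, 0, 0, 0, 0],
])

```text
time_s: 9.45
tool_pos: [499.0, 46.9, 69.4]
orientation: [[-0.969, -0.248, 0.0], [-0.248, 0.969, -0.001], [-0.0, -0.001, -1.0]]
contact_force: [0.3, -6.7, -1.2]
opening: 0.249
grasp_force: 78.4
```

Emit:
servo_tool([
  [0, 0, 0, -0.0005, 0.00194, 0, 0],
  [0, 0, 0, 0, 0, 0, 0],
])

```text
time_s: 9.65
tool_pos: [498.7, 47.8, 69.3]
orientation: [[-0.969, -0.248, 0.0], [-0.248, 0.969, -0.001], [-0.0, -0.001, -1.0]]
contact_force: [1.8, -7.1, -0.5]
opening: 0.246
grasp_force: 78.4
```

Emit:
servo_tool([
  [0, 0, 0, -0.0005, 0.00194, 0, 0],
  [0, 0, 0, -0.0005, 0.00194, 0, 0],
  [0, 0, 0, 0, 0, 0, 0],
])

```text
time_s: 9.95
tool_pos: [498.2, 49.7, 69.3]
orientation: [[-0.969, -0.248, 0.0], [-0.248, 0.969, -0.001], [-0.0, -0.001, -1.0]]
contact_force: [1.1, -6.7, -2.2]
opening: 0.251
grasp_force: 78.4
```

Emit:
servo_tool([
  [0, 0, 0, -0.0005, 0.00194, 0, 0],
  [0, 0, 0, -0.0005, 0.00194, 0, 0],
  [0, 0, 0, 0, 0, 0, 0],
])

```text
time_s: 10.25
tool_pos: [497.7, 51.5, 69.3]
orientation: [[-0.969, -0.248, 0.0], [-0.248, 0.969, -0.001], [-0.0, -0.001, -1.0]]
contact_force: [0.8, -6.7, -1.8]
opening: 0.246
grasp_force: 78.4
```

```bash
python3 - <<'E'
from h import *
im=snap('wrist','w6'); s=readout.observe(); print(s['tool_pos'],s['contact_force'],s['moment'])
E
```

```text
[497.7141457   51.5019182   69.34665786] [ 0.96264025 -8.32403893 -1.5011686 ] [-1.56943802 -0.20447367  0.05290898]
```

Emit:
servo_tool([
  [0, 0, 0, -0.0005, 0.00194, 0, 0],
  [0, 0, 0, -0.0002, 0.001, 0, 0],
  [0, 0, 0, 0, 0, 0, 0],
  [0, 0, 0, 0, 0, 0, 0],
])

```text
time_s: 10.7
tool_pos: [497.3, 52.9, 69.3]
orientation: [[-0.969, -0.248, 0.0], [-0.248, 0.969, -0.001], [0.0, -0.001, -1.0]]
contact_force: [0.6, -7.5, -0.7]
opening: 0.246
grasp_force: 78.4
```

```bash
cat > post.py <<'E'
from h import *
import sys
def chk(n):
    im=cv2.imread('pics/%s.png'%n); u=proj(n,[510.5,-7,68]); b=proj(n,[510.5,-7,82])
    g=cv2.cvtColor(im,cv2.COLOR_BGR2GRAY); x,y=u.astype(int); x0=max(x-40,0); r=g[y-45:y+60,x0:x+40]
    m=(r<60).astype(np.uint8); k,_,st,c=cv2.connectedComponentsWithStats(m)
    i=max(range(1,k),key=lambda i:st[i,4]); print(n,'pred68',u.round(),'pred82',b.round(),'blob',st[i]+[x0,y-45,0,0,0],(c[i]+[x0,y-45]).round(1))
if __name__=='__main__':
    snap('wrist',sys.argv[1]); s=readout.observe(); print(s['time_s'],s['tool_pos'].round(1),s['contact_force'].round(1))
    for n in sys.argv[1:]: chk(n)
E
python3 post.py w7 w6 w5
```

```text
10.75 [497.3  52.9  69.3] [ 1.2 -7.9 -1. ]
w7 pred68 [200. 244.] pred82 [189. 256.] blob [ 167  224   73   79 3815] [201.2 264.1]
w6 pred68 [203. 243.] pred82 [192. 256.] blob [ 190  217   50   50 2095] [215. 242.]
w5 pred68 [231. 244.] pred82 [223. 256.] blob [ 210  217   50   49 2071] [234.8 241.5]
```

Emit:
servo_tool([
  [0, 0, 0, 0, 0, 0, 0],
  [0, 0, 0, 0, 0, 0, 0],
  [0, 0, 0, 0, 0, 0, 0],
  [0, 0, 0, 0, 0, 0, 0],
  [0, 0, 0, 0, 0, 0, 0],
  [0, 0, 0, 0, 0, 0, 0],
  [0, 0, 0, 0, 0, 0, 0],
  [0, 0, 0, 0, 0, 0, 0],
])

```text
time_s: 11.55
tool_pos: [497.3, 52.9, 69.3]
orientation: [[-0.969, -0.248, 0.0], [-0.248, 0.969, -0.001], [0.0, -0.001, -1.0]]
contact_force: [1.0, -7.8, -1.2]
opening: 0.245
grasp_force: 78.4
```

```bash
python3 post.py w8; python3 - <<'E'
from h import *
a=[cv2.imread('pics/%s.png'%n)[190:310,150:310] for n in('w6','w8')]
cv2.imwrite('pics/m5.png',cv2.resize(np.hstack(a),None,fx=2.5,fy=2.5))
E
```

```text
11.6 [497.3  52.9  69.3] [ 1.2 -7.2 -1. ]
w8 pred68 [200. 244.] pred82 [189. 256.] blob [ 167  226   73   77 3904] [200.4 265.5]
```

View pics/m5.png

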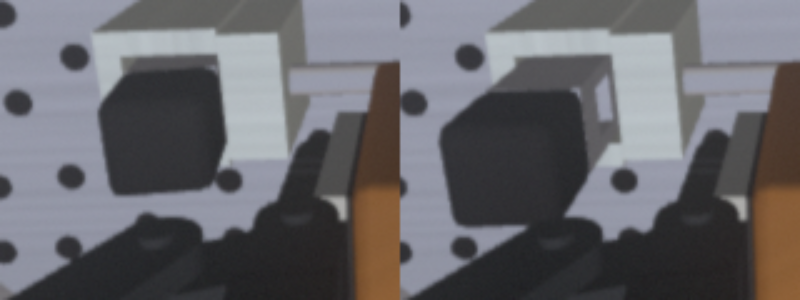

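Emit:
servo_tool([
  [0, 0, 0, 0.0007, -0.003, 0, 0],
  [0, 0, 0, 0.0007, -0.003, 0, 0],
  [0, 0, 0, 0.0007, -0.003, 0, 0],
  [0, 0, 0, 0.0007, -0.003, 0, 0],
  [0, 0, 0, 0.0007, -0.003, 0, 0],
  [0, 0, 0, 0.0007, -0.003, 0, 0],
  [0, 0, 0, 0, 0, 0, 0],
  [0, 0, 0, 0, 0, 0.02, 0],
  [0, 0, 0, 0, 0, 0.04, 0],
  [0, 0, 0, 0, 0, 0.05, 0],
  [0, 0, 0, 0, 0, 0.045, 0],
  [0, 0, 0, 0, 0, 0.02, 0],
  [0, 0, 0, 0, 0, 0, 0],
])

```text
time_s: 12.9
tool_pos: [500.2, 45.0, 158.5]
orientation: [[-0.969, -0.247, 0.003], [-0.247, 0.969, 0.0], [-0.003, -0.001, -1.0]]
contact_force: [0.6, -1.5, -0.3]
opening: 0.247
grasp_force: 78.8
```

Emit:
servo_tool([
  [0, 0, -0.05, -0.011, -0.03, 0, 0],
  [0, 0, -0.05, -0.011, -0.07, 0, 0],
  [0, 0, -0.05, -0.011, -0.09, 0, 0],
  [0, 0, -0.05, -0.011, -0.09, 0, 0],
  [0, 0, -0.05, -0.011, -0.09, 0, 0],
  [0, 0, -0.05, -0.011, -0.09, 0, 0],
  [0, 0, -0.05, -0.011, -0.09, 0, 0],
  [0, 0, -0.05, -0.011, -0.09, 0, 0],
  [0, 0, -0.05, -0.011, -0.07, -0.01, 0],
  [0, 0, -0.046, -0.008, -0.04, -0.02, 0],
  [0, 0, 0, 0, 0, -0.02, 0],
  [0, 0, 0, 0, 0, 0, 0],
  [0, 0, 0, 0, 0, 0, 0],
])

```text
time_s: 14.2
tool_pos: [444.9, -329.0, 130.8]
orientation: [[-0.99, 0.139, -0.002], [0.139, 0.99, 0.002], [0.002, 0.001, -1.0]]
contact_force: [-0.1, 0.5, -0.3]
opening: 0.247
grasp_force: 78.9
```

```bash
python3 - <<'E'
from h import *
im=snap('wrist','w9'); s=readout.observe(); print(s['tool_pos'],s['contact_force'],s['orientation'][0])
u=proj('w9',[447,-330,60]).astype(int); print(u); x,y=u[0]-80,u[1]-70; print(x,y)
cv2.imwrite('pics/m6.png',cv2.resize(im[y:y+130,x:x+170],None,fx=4.5,fy=4.5,interpolation=cv2.INTER_CUBIC))
E
```

```text
[ 445.48699691 -329.13637337  131.44614062] [-0.95759246 -0.62709179 -0.19138872] [-0.99039504  0.13826274 -0.00103699]
[318 209]
238 139
```

View pics/m6.png

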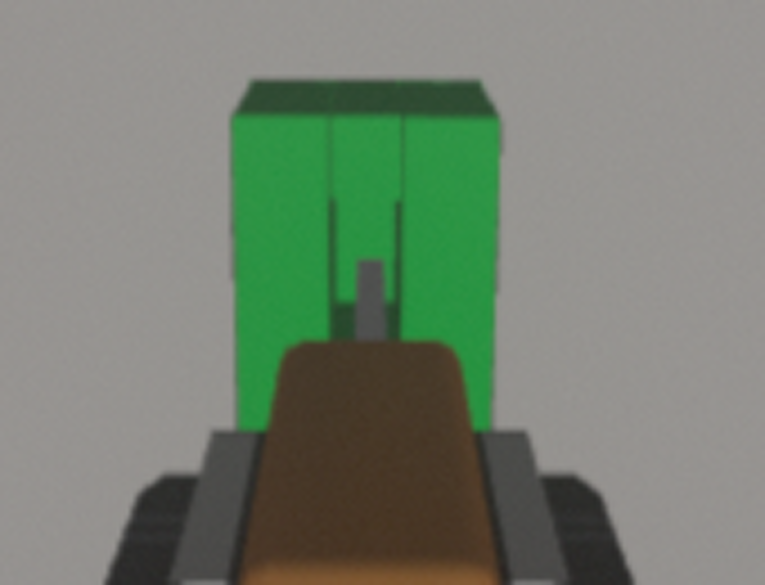

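```bash
python3 - <<'E'
from h import *
c=lambda x,y:(238+x/4.5,139+y/4.5)
print(plane('w9',c(366,200),44),plane('w9',c(371,260),76.7),plane('w9',c(366,115),44))
E
```

```text
[ 431.64967276 -326.93185398   44.        ] [ 433.20187107 -326.42748265   76.7       ] [ 417.12758003 -324.87936388   44.        ]
```

Emit:
servo_tool([
  [0, 0, 0, 0.0045, -0.002, 0, 0],
  [0, 0, 0, 0, 0, -0.03, 0],
  [0, 0, 0, 0, 0, -0.04, 0],
  [0, 0, 0, 0, 0, -0.04, 0],
  [0, 0, 0, 0, 0, -0.018, 0],
  [0, 0, 0, 0, 0, -0.006, 0],
  [0, 0, 0, 0, 0, 0, 0],
  [0, 0, 0, 0, 0, 0, 0],
])

```text
time_s: 15.05
tool_pos: [448.6, -331.5, 65.7]
orientation: [[-0.99, 0.139, 0.001], [0.139, 0.99, -0.001], [-0.001, -0.001, -1.0]]
contact_force: [0.1, -0.1, -0.1]
opening: 0.246
grasp_force: 78.9
```

Free of contact. Final 5 mm, then release and retreat.

Emit:
servo_tool([
  [0, 0, 0, 0, 0, -0.004, 0],
  [0, 0, 0, 0, 0, -0.004, 0],
  [0, 0, 0, 0, 0, -0.001, 0],
  [0, 0, 0, 0, 0, 0, 0],
  [0, 0, 0, 0, 0, 0, 0],
])

```text
time_s: 15.55
tool_pos: [448.2, -331.4, 60.7]
orientation: [[-0.99, 0.139, 0.0], [0.139, 0.99, -0.0], [-0.0, -0.0, -1.0]]
contact_force: [-1.1, 0.7, 4.9]
opening: 0.25
grasp_force: 79.6
```

Emit:
servo_tool([
  [0, 0, 0, 0, 0, 0, 0.5],
  [0, 0, 0, 0, 0, 0, 0.6],
  [0, 0, 0, 0, 0, 0, 0.7],
  [0, 0, 0, 0, 0, 0, 0.7],
  [0, 0, 0, 0, 0, 0, 0.7],
  [0, 0, 0, 0, 0, 0.02, 0.7],
  [0, 0, 0, 0, 0, 0.05, 0.7],
  [0, 0, 0, 0, 0, 0.08, 0.7],
  [0, 0, 0, 0, 0, 0.08, 0.7],
  [0, 0, 0, 0, 0, 0.04, 0.7],
  [0, 0, 0, 0, 0, 0, 0.7],
])

```text
time_s: 16.65
tool_pos: [449.8, -332.6, 199.5]
orientation: [[-0.99, 0.139, 0.006], [0.139, 0.99, -0.004], [-0.006, -0.004, -1.0]]
contact_force: [0.5, -0.1, 0.1]
opening: 0.703
grasp_force: 0.0
```

```bash
python3 - <<'E'
from h import *
im=snap('wrist','w10'); s=readout.observe(); print(s['tool_pos'],s['q'])
hsv=cv2.cvtColor(im,cv2.COLOR_BGR2HSV)
for n,lo,hi in(('green',(50,120,40),(75,255,255)),('brown',(5,90,30),(18,255,255))):
    m=cv2.inRange(hsv,lo,hi); k,_,st,c=cv2.connectedComponentsWithStats(m); print(n,[(st[i].tolist()) for i in range(1,k) if st[i,4]>150])
q=[proj('w10',[447,-329,104]+np.array([x*np.cos(-.139)-y*np.sin(-.139),x*np.sin(-.139)+y*np.cos(-.139),0])) for x,y in[(-13,-11),(-13,11),(13,11),(13,-11)]]; print(np.round(q))
E
```

```text
[ 448.77993004 -331.79650782  197.39859275] [-6.57973403e-01  3.67098887e-01  1.80883597e+00  2.86905193e-05
  9.61733971e-01 -2.08901040e+00]
green [[300, 145, 46, 59, 1606]]
brown [[179, 118, 71, 58, 2969], [309, 167, 26, 41, 915], [596, 358, 44, 39, 805]]
[[310. 177.]
 [337. 176.]
 [337. 208.]
 [310. 208.]]
```

Emit:
servo_tool([
  [0, 0, 0.055, 0.0137, 0.04, -0.005, 0.7],
  [0, 0, 0.055, 0.0137, 0.08, -0.005, 0.7],
  [0, 0, 0.055, 0.0137, 0.08, -0.005, 0.7],
  [0, 0, 0.055, 0.0137, 0.08, -0.005, 0.7],
  [0, 0, 0.055, 0.0137, 0.08, -0.005, 0.7],
  [0, 0, 0.055, 0.0137, 0.08, -0.005, 0.7],
  [0, 0, 0.055, 0.0137, 0.08, -0.005, 0.7],
  [0, 0, 0.055, 0.0137, 0.08, -0.005, 0.7],
  [0, 0, 0.055, 0.0137, 0.05, -0.005, 0.7],
  [0, 0, 0, 0, 0, 0, 0.7],
  [0, 0, 0, 0, 0, 0, 0.7],
  [0, 0, 0, 0, 0, 0, 0.7],
])

```text
time_s: 17.9
tool_pos: [509.0, -7.0, 172.2]
orientation: [[-0.969, -0.245, -0.001], [-0.245, 0.969, -0.0], [0.001, 0.0, -1.0]]
contact_force: [0.1, -0.1, 0.8]
opening: 0.7
grasp_force: 0.0
```

```bash
python3 - <<'E'
from h import *
im=snap('wrist','w11'); s=readout.observe(); p=s['tool_pos']; print(p,s['orientation'][0])
a=np.radians(14.5);e=lambda x,y,z:np.array([510.4+x*np.cos(a)-y*np.sin(a),-6.4+x*np.sin(a)+y*np.cos(a),z])
print('pred corners',[proj('w11',e(x,y,82)).round(0).tolist() for x,y in[(-11,-11),(-11,11),(11,11),(11,-11)]])
u=proj('w11',e(0,0,82)).astype(int); g=cv2.cvtColor(im,cv2.COLOR_BGR2GRAY); x0,y0=u-40
r=g[y0:y0+80,x0:x0+80]; m=(r<60).astype(np.uint8); k,_,st,c=cv2.connectedComponentsWithStats(m)
print([(st[i]+[x0,y0,0,0,0]).tolist() for i in range(1,k) if st[i,4]>100])
print(r[40,::2],r[::2,40])
E
```

```text
[509.15627     -7.19742315 172.44857403] [-9.69551201e-01 -2.44886927e-01 -9.28676526e-04]
pred corners [[306.0, 187.0], [334.0, 187.0], [334.0, 214.0], [307.0, 214.0]]
[[306, 186, 26, 36, 738]]
[142 143 141 141 141 142 141 143 141 142 145 172 165  58  56  56  55  57
  57  55  56  58  56  56  57  53 128 171 172 172 172 173 174 171 152 147
 147 146 147 147] [144 145 145 124  90  91  97 168 172 171 113  81  79  57  51  47  52  55
  58  56  56  56  56  56  55  55  56  53  52  55  54  73 142 142 145 144
 142  70  53  57]
```

```bash
python3 - <<'E'
from h import *
im=cv2.imread('pics/w11.png'); g=cv2.cvtColor(im,cv2.COLOR_BGR2GRAY)
a=np.radians(14.5);e=lambda x,y,z:np.array([510.4+x*np.cos(a)-y*np.sin(a),-6.4+x*np.sin(a)+y*np.cos(a),z])
u=proj('w11',e(0,0,82)); print('centre',u)
for n,p in(('sock top near',(-17.5,0,42)),('sock bottom near',(-17.5,0,6)),('sock top far',(17.5,0,42)),('grip bottom near',(-11,0,60)),('grip top near',(-11,0,82)),('grip top far',(11,0,82)),('collar',(0,58,30)),('lug top c',(0,88,42)),('L',(0,-17.5,42)),('R',(0,26,42))): print(n,proj('w11',e(*p)).round(1))
print(g[150:240,int(u[0])].tolist())
hsv=cv2.cvtColor(im,cv2.COLOR_BGR2HSV);m=(cv2.inRange(hsv,(0,120,60),(10,255,255))|cv2.inRange(hsv,(170,120,60),(180,255,255)))
ys,xs=np.nonzero(m[:250,340:440]); print('collar',xs.mean()+340,ys.mean(),len(xs))
print('col x=350',g[150:240,350].tolist())
print('row 178',g[178,280:360].tolist())
E
```

```text
centre [320.43170303 200.7102922 ]
sock top near [320.2 169.6]
sock bottom near [320.1 163. ]
sock top far [320.4 206.5]
grip bottom near [320.3 181. ]
grip top near [320.4 187.3]
grip top far [320.5 213.8]
collar [380.9 184.9]
lug top c [416.  187.8]
L [301.3 188.5]
R [348.6 188.2]
[144, 145, 147, 145, 143, 140, 141, 143, 143, 144, 144, 145, 145, 146, 145, 143, 124, 95, 90, 90, 91, 91, 97, 136, 168, 171, 172, 172, 171, 152, 113, 83, 81, 81, 79, 71, 57, 50, 51, 48, 47, 50, 52, 53, 55, 56, 58, 56, 56, 56, 56, 55, 56, 57, 56, 55, 56, 55, 55, 56, 55, 55, 56, 56, 53, 53, 52, 52, 55, 56, 54, 56, 73, 115, 142, 143, 142, 144, 145, 145, 144, 145, 142, 116, 70, 57, 53, 53, 57, 75]
collar 381.68224299065423 186.92523364485982 107
col x=350 [146, 146, 138, 117, 100, 105, 121, 134, 140, 145, 145, 147, 146, 147, 146, 146, 146, 147, 147, 146, 146, 145, 144, 145, 146, 147, 145, 144, 142, 142, 141, 143, 141, 127, 118, 134, 145, 145, 146, 144, 143, 134, 135, 146, 148, 147, 146, 144, 145, 147, 147, 144, 144, 144, 144, 140, 120, 93, 85, 93, 119, 138, 145, 144, 144, 145, 147, 147, 145, 145, 144, 143, 145, 145, 144, 145, 146, 146, 147, 145, 143, 144, 143, 144, 146, 146, 142, 141, 141, 144]
row 178 [143, 143, 143, 143, 143, 144, 144, 143, 144, 144, 143, 142, 142, 144, 143, 142, 142, 143, 143, 147, 169, 173, 174, 174, 174, 174, 175, 175, 174, 174, 173, 173, 175, 177, 176, 174, 172, 172, 171, 174, 171, 169, 171, 172, 168, 167, 168, 169, 170, 173, 172, 171, 173, 173, 173, 174, 172, 173, 173, 173, 174, 173, 172, 173, 172, 173, 171, 160, 146, 143, 142, 142, 141, 142, 142, 143, 142, 143, 143, 143]
```

Emit:
servo_tool([
  [0, 0, 0, 0.0076, 0.001, -0.04, 0.7],
  [0, 0, 0, 0, 0, -0.06, 0.7],
  [0, 0, 0, 0, 0, -0.06, 0.7],
  [0, 0, 0, 0, 0, -0.04, 0.7],
  [0, 0, 0, 0, 0, -0.025, 0.7],
  [0, 0, 0, 0, 0, -0.01, 0.7],
  [0, 0, 0, 0, 0, 0, 0.7],
  [0, 0, 0, 0, 0, 0, 0.7],
], squeeze=40)

```text
time_s: 18.75
tool_pos: [514.1, -6.0, 56.1]
orientation: [[-0.969, -0.246, 0.001], [-0.246, 0.969, -0.0], [-0.001, -0.0, -1.0]]
contact_force: [0.3, -1.0, -0.0]
opening: 0.7
grasp_force: 0.0
```

```bash
python3 - <<'E'
from h import *
s=readout.observe(); p=s['tool_pos']; print(p,s['contact_force'])
im=snap('wrist','w12'); snap('scene','c12'); snap('side','s12')
g=cv2.cvtColor(im,cv2.COLOR_BGR2GRAY)
u=proj('w12',[p[0],p[1],82]).astype(int); print('tcp axis@82',u)
print('row',g[u[1],u[0]-60:u[0]+60:2].tolist()); print('col',list(zip(range(u[1]-60,min(u[1]+60,399),3),g[u[1]-60:u[1]+60:3,u[0]].tolist())))
a=np.radians(14.3)
for x in(-11,11): print(x,proj('w12',[p[0]+x*np.cos(a),p[1]+x*np.sin(a),82]))
E
```

```text
[514.13659958  -5.98989308  56.10518104] [ 0.32040795 -0.98430743 -0.03818986]
tcp axis@82 [320 274]
row [118, 154, 153, 155, 154, 153, 155, 154, 154, 154, 153, 154, 154, 155, 155, 154, 151, 64, 51, 53, 53, 54, 56, 53, 54, 55, 54, 54, 56, 55, 55, 55, 55, 54, 56, 55, 56, 57, 55, 54, 54, 57, 148, 160, 159, 160, 159, 160, 160, 160, 160, 160, 159, 160, 160, 161, 159, 159, 160, 157]
col [(214, 191), (217, 110), (220, 88), (223, 89), (226, 87), (229, 88), (232, 91), (235, 51), (238, 51), (241, 51), (244, 50), (247, 50), (250, 53), (253, 53), (256, 56), (259, 57), (262, 56), (265, 55), (268, 56), (271, 55), (274, 55), (277, 54), (280, 54), (283, 54), (286, 55), (289, 53), (292, 50), (295, 52), (298, 118), (301, 156), (304, 156), (307, 156), (310, 157), (313, 121), (316, 52), (319, 55), (322, 142), (325, 158), (328, 160), (331, 96)]
-11 [320.61258599 251.37693704]
11 [320.6590788  297.41510445]
```

Emit:
servo_tool([
  [0, 0, 0, 0.0005, -0.002, -0.004, 0.4],
  [0, 0, 0, 0, 0, 0, 0],
  [0, 0, 0, 0, 0, 0, 0],
  [0, 0, 0, 0, 0, 0, 0],
  [0, 0, 0, 0, 0, 0, 0],
  [0, 0, 0, 0, 0, 0, 0],
  [0, 0, 0, 0, 0, 0, 0],
  [0, 0, 0, 0, 0, 0, 0],
  [0, 0, 0, 0, 0, 0, 0],
])

```text
time_s: 19.8
tool_pos: [513.8, -6.7, 53.3]
orientation: [[-0.969, -0.246, 0.0], [-0.246, 0.969, -0.0], [-0.0, -0.0, -1.0]]
contact_force: [-0.3, -0.6, 1.8]
opening: 0.251
grasp_force: 42.9
```

Emit:
servo_tool([
  [0, 0, 0, 0, 0, 0.006, 0],
  [0, 0, 0, 0, 0, 0.01, 0],
  [0, 0, 0, 0, 0, 0.02, 0],
  [0, 0, 0, 0, 0, 0.05, 0],
  [0, 0, 0, 0, 0, 0.05, 0],
  [0, 0, 0, 0, 0, 0.02, 0],
  [0, 0, 0, 0, 0, 0, 0],
  [0, 0, 0, 0, 0, 0, 0],
])

```text
time_s: 20.6
tool_pos: [513.3, -6.7, 131.0]
orientation: [[-0.969, -0.246, -0.0], [-0.246, 0.969, 0.0], [0.0, 0.0, -1.0]]
contact_force: [0.0, -0.4, -1.8]
opening: 0.251
grasp_force: 42.6
```

```bash
python3 - <<'E'
from h import *
s=readout.observe(); print(s['tool_pos'],s['contact_force'],s['opening'],s['grasp_force'])
# tray corners from w1 (z=12): 
C=np.array([[388.9,238.3],[412.5,350.9],[566.5,318.6],[539.8,201.6]])
print([np.linalg.norm(C[i]-C[(i+1)%4]).round(1) for i in range(4)])
im=cv2.imread('pics/side0.png')
for n,c in(('scene0',[(428,182),(460,190),(444,229),(408,213)]),('side0',[(250,137),(296,138),(294,162),(244,160)])): print(np.mean([plane(n,x,12) for x in c],0))
E
```

```text
[513.33680668  -6.72539241 131.04115724] [ 0.03331036 -0.44666282 -1.79867693] 0.25082029273433865 42.638089656829834
[np.float64(115.0), np.float64(157.4), np.float64(120.0), np.float64(155.3)]
[470.37813619 283.72820071  12.        ]
[483.18662415 273.2514873   12.        ]
```

Emit:
servo_tool([
  [0, 0, -0.078, -0.0083, 0.03, 0, 0],
  [0, 0, -0.078, -0.0083, 0.08, 0, 0],
  [0, 0, -0.078, -0.0083, 0.09, 0, 0],
  [0, 0, -0.078, -0.0083, 0.09, 0, 0],
  [0, 0, -0.078, -0.0083, 0.09, 0, 0],
  [0, 0, -0.078, -0.0083, 0.09, 0, 0],
  [0, 0, -0.078, -0.0083, 0.065, 0, 0],
  [0, 0, -0.078, -0.0083, 0.03, 0, 0],
  [0, 0, 0, 0, 0, 0, 0],
  [0, 0, 0, 0, 0, 0, 0],
  [0, 0, 0, 0, 0, 0, 0],
])

```text
time_s: 21.7
tool_pos: [480.2, 274.7, 130.6]
orientation: [[-0.971, 0.239, -0.001], [0.239, 0.971, -0.001], [0.001, -0.001, -1.0]]
contact_force: [0.1, 0.2, -1.7]
opening: 0.25
grasp_force: 42.6
```

```bash
python3 - <<'E'
from h import *
s=readout.observe(); p=s['tool_pos']; print(p,s['orientation'][0],s['grasp_force'])
im=snap('wrist','w13'); g=cv2.cvtColor(im,cv2.COLOR_BGR2GRAY)
a=np.radians(-13.7);c=np.array([479.,277])
e=lambda x,y,z:proj('w13',[c[0]+x*np.cos(a)-y*np.sin(a),c[1]+x*np.sin(a)+y*np.cos(a),z]).round(1).tolist()
print([e(x,y,12) for x,y in[(-80,-60),(-80,60),(80,60),(80,-60)]],'ridges',[e(x,y,9) for x in(-26,26) for y in(-60,60)])
x=np.float32(g); 
for col in(240,250,390,400): print(col,g[60:330:2,col].tolist())
for r in(90,110): print('row',r,g[r,100:540:3].tolist())
E
```

```text
[480.20744121 274.66273108 130.5715758 ] [-0.97113996  0.2385066  -0.00133132] 42.61022686958313
[[247.2, 92.3], [395.6, 91.9], [384.6, 269.5], [258.5, 269.7]] ridges [[252.2, 158.3], [390.7, 157.9], [255.7, 215.0], [387.2, 214.8]]
240 [135, 136, 136, 136, 137, 135, 137, 137, 137, 136, 138, 137, 138, 137, 137, 137, 138, 137, 138, 137, 137, 138, 138, 137, 138, 139, 138, 139, 138, 139, 138, 138, 139, 138, 140, 139, 140, 139, 139, 139, 139, 139, 140, 138, 139, 139, 140, 139, 140, 141, 140, 140, 139, 139, 140, 140, 140, 139, 140, 139, 140, 140, 140, 140, 138, 140, 140, 140, 140, 138, 139, 139, 140, 140, 140, 138, 139, 138, 139, 140, 137, 138, 139, 139, 138, 138, 139, 138, 137, 138, 137, 138, 137, 138, 137, 137, 138, 136, 138, 137, 136, 136, 136, 136, 137, 137, 137, 135, 135, 136, 134, 136, 109, 41, 40, 38, 40, 38, 35, 34, 36, 35, 39, 36, 35, 33, 31, 30, 30, 31, 30, 32, 30, 29, 31]
250 [136, 136, 137, 136, 136, 136, 137, 136, 136, 136, 138, 139, 137, 137, 137, 138, 138, 138, 138, 139, 138, 138, 138, 138, 139, 140, 138, 138, 140, 139, 138, 139, 139, 139, 139, 139, 139, 140, 139, 139, 140, 
[... 2546 characters left out ...]
 136, 136, 135, 135, 136, 136, 135, 136, 135, 136, 136, 137, 136, 137, 136, 136, 136, 137, 136, 136, 136, 137, 137, 136, 137, 138, 136, 137, 136, 137, 137, 138, 139, 138, 138, 139, 139, 138, 137, 138, 139, 139, 139, 140, 163, 174, 158, 173, 172, 172, 174, 172, 173, 172, 173, 173, 173, 173, 173, 173, 174, 173, 173, 172, 172, 172, 173, 173, 173, 174, 173, 173, 173, 173, 173, 172, 174, 173, 172, 173, 172, 172, 172, 172, 173, 172, 172, 172, 171, 172, 169, 148, 173, 139, 138, 139, 140, 138, 138, 138, 137, 137, 138, 137, 137, 138, 138, 137, 138, 137, 138, 137, 137, 137, 137, 138, 137, 137, 136, 136, 137, 136, 136, 137, 136, 136, 136, 136, 136, 135, 135, 136, 135, 135, 136, 135, 134, 136, 135, 134]
```

Emit:
servo_tool([
  [0, 0, 0, -0.0045, 0.0105, -0.03, 0],
  [0, 0, 0, 0, 0, -0.06, 0],
  [0, 0, 0, 0, 0, -0.06, 0],
  [0, 0, 0, 0, 0, -0.03, 0],
  [0, 0, 0, 0, 0, -0.018, 0],
  [0, 0, 0, 0, 0, -0.008, 0],
  [0, 0, 0, 0, 0, 0, 0],
  [0, 0, 0, 0, 0, 0, 0],
])

```text
time_s: 22.55
tool_pos: [478.9, 281.4, 29.2]
orientation: [[-0.971, 0.239, 0.001], [0.239, 0.971, 0.001], [-0.001, 0.001, -1.0]]
contact_force: [-0.1, -0.5, -0.4]
opening: 0.246
grasp_force: 42.6
```

Emit:
servo_tool([
  [0, 0, 0, 0, 0, -0.003, 0],
  [0, 0, 0, 0, 0, -0.002, 0],
  [0, 0, 0, 0, 0, 0, 0],
  [0, 0, 0, 0, 0, 0, 0],
])

```text
time_s: 22.95
tool_pos: [478.3, 281.1, 26.0]
orientation: [[-0.971, 0.239, 0.0], [0.239, 0.971, 0.0], [-0.0, 0.0, -1.0]]
contact_force: [-0.6, -0.4, -2.0]
opening: 0.251
grasp_force: 42.6
```

Emit:
servo_tool([
  [0, 0, 0, 0, 0, -0.003, 0],
  [0, 0, 0, 0, 0, -0.002, 0],
  [0, 0, 0, 0, 0, 0, 0],
  [0, 0, 0, 0, 0, 0, 0],
])

```text
time_s: 23.35
tool_pos: [478.2, 281.0, 23.2]
orientation: [[-0.971, 0.239, -0.0], [0.239, 0.971, -0.0], [0.0, -0.0, -1.0]]
contact_force: [0.6, 0.3, -1.0]
opening: 0.248
grasp_force: 42.6
```

Emit:
servo_tool([
  [0, 0, 0, 0, 0, -0.002, 0],
  [0, 0, 0, 0, 0, 0, 0],
  [0, 0, 0, 0, 0, 0, 0],
])

```text
time_s: 23.65
tool_pos: [478.4, 281.1, 22.6]
orientation: [[-0.971, 0.239, 0.0], [0.239, 0.971, 0.0], [-0.0, 0.0, -1.0]]
contact_force: [-1.4, -0.0, 4.9]
opening: 0.253
grasp_force: 43.1
```

Contact with the tray floor came at the expected height. Release slowly and rise.

Emit:
servo_tool([
  [0, 0, 0, 0, 0, 0, 0.3],
  [0, 0, 0, 0, 0, 0, 0.4],
  [0, 0, 0, 0, 0, 0, 0.55],
  [0, 0, 0, 0, 0, 0, 0.7],
  [0, 0, 0, 0, 0, 0, 0.7],
  [0, 0, 0, 0, 0, 0, 0.7],
  [0, 0, 0, 0, 0, 0.02, 0.7],
  [0, 0, 0, 0, 0, 0.05, 0.7],
  [0, 0, 0, 0, 0, 0.08, 0.7],
  [0, 0, 0, 0, 0, 0.08, 0.7],
  [0, 0, 0, 0, 0, 0.04, 0.7],
  [0, 0, 0, 0, 0, 0, 0.7],
  [0, 0, 0, 0, 0, 0, 0.7],
])

```text
time_s: 24.95
tool_pos: [478.2, 281.0, 157.9]
orientation: [[-0.971, 0.239, 0.001], [0.239, 0.971, 0.001], [-0.001, 0.001, -1.0]]
contact_force: [-0.1, 0.1, 0.0]
opening: 0.7
grasp_force: 0.0
```

```bash
python3 - <<'E'
from h import *
im=snap('wrist','w14'); s=readout.observe(); print(s['tool_pos'],s['contact_force'])
a=np.radians(-13.8); e=lambda x,y,z:proj('w14',[478.3+x*np.cos(a)-y*np.sin(a),281+x*np.sin(a)+y*np.cos(a),z]).round(1).tolist()
print('pred top',[e(x,y,51) for x,y in[(-11,-11),(11,11)]],'grip bottom near',e(-11,0,29),'foot near',e(-10,0,4))
g=cv2.cvtColor(im,cv2.COLOR_BGR2GRAY); m=(g<75).astype(np.uint8); k,_,st,_=cv2.connectedComponentsWithStats(m[:260,200:450]); print([(st[i]+[200,0,0,0,0]).tolist() for i in range(1,k) if st[i,4]>100])
b=snap('side','s14'); u=proj('s14',[478.3,281,40]).astype(int); print('side pred top',proj('s14',[478.3,281,51]),'foot',proj('s14',[478.3,281,4]))
m=(cv2.cvtColor(b,cv2.COLOR_BGR2GRAY)<60).astype(np.uint8); x0,y0=u-25; k,_,st,_=cv2.connectedComponentsWithStats(m[y0:y0+50,x0:x0+50]); print([(st[i]+[x0,y0,0,0,0]).tolist() for i in range(1,k)])
E
```

```text
[477.70814315 280.69519038 156.94845225] [-0.55017004 -0.05214759 -0.65507621]
pred top [[305.7, 180.5], [331.8, 205.6]] grip bottom near [318.9, 175.1] foot near [318.9, 170.9]
[[308, 176, 24, 29, 663], [221, 239, 39, 21, 533], [381, 239, 38, 21, 527]]
side pred top [268.3125935  138.40451973] foot [269.67418658 149.30949185]
[[260, 116, 5, 2, 9], [265, 137, 7, 10, 55], [272, 147, 1, 1, 1]]
```

```bash
python3 -c "
from plant import ctrl; print(ctrl.job_done())"
```

```text
the job is handed in; nothing more can be done
None
```

I freed the post with the fork, put the fork back in its stand, and stood the post upright in the tray's middle channel. I handed the job in after about 25 s of robot time; no verdict came back. The highest push-force reading was about 8 N, and the final camera checks matched the expected fork and post positions.

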